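# Clamp a tube in the bench tube vise

## Task

Take the aluminium tube off its rack and lay it in the groove of the tube vise with its far end up against the end stop, then let go of it. Then turn the T-handle clockwise until you feel the resistance clearly rise and the tube is firmly clamped, but stop there: the tube is thin-walled and must not be crushed. Leave the beaker, the bottle and the flask alone, and let go of everything at the end.

Things in the scene. Friction and masses are not known exactly. Their poses are not given: they have to be found in the camera images.
- tube: plain aluminium tube, 200 mm long, 14 mm outer diameter, about 0.12 kg, both ends alike. Origin at its middle, on its axis; x along the tube. At the start it lies level across the rack's two notched supports, axis 45 mm above the bench; each end overhangs the rack by 37 to 53 mm.
- rack: fixed white rack: base 110 x 80 x 13 mm with two V-notched supports 12 mm thick, centred 25 mm either side of the middle, up to 50 mm high. Origin at the centre of its underside, x along the tube. Outside the supports the tube is free, with 25 mm of air below it over the base and bare bench beyond.
- vise: fixed grey bench tube vise, base plate 145 (x -75 to +70) x 130 x 13 mm. Origin at the centre of its underside, straight below the screw axis; x points along the groove, from the open front (robot side) to the end stop. In front of x -75 mm there is only bare bench.
- groove (a point): on the axis of a tube lying in the vise's V groove, 45 mm above the bench, at the groove's front end; axes as the vise. The 90 degree groove is open upwards and runs 115 mm along x from here to the end stop; its edges are 49 mm above the bench and 28 mm apart.
- stop (a point): centre of the end stop's near face, on the groove's axis, 45 mm above the bench, 45 mm beyond the screw axis; axes as the vise. The stop is an upright plate 40 mm wide, up to 67 mm above the bench. A tube against it has its middle 100 mm before this point and sticks out 85 mm from the groove's front.
- frame: the vise's upper part, origin and axes as the vise: two posts, 16 mm diameter, at x 0, y +-48 mm; bridge 32 mm deep, 126 mm wide, top 121 mm above the bench; below it the moving jaw, a cross bar 26 x 124 mm with a sprung pad 26 x 20 mm that comes straight down on the tube. At the start the pad is 8 to 16 mm above a tube lying in the groove (differs every time).
- handle: steel T-handle on top of the vise's vertical screw. Origin at the centre of its cross bar, on the screw axis, 159 mm above the bench; x along the bar. Bar 72 mm long with a 17 mm ball at each end, 12 mm thick, 14 mm high; stem 14 mm diameter below; 31 mm of air between bar and bridge. Clockwise from above tightens; the handle does not rise or sink.
- screw (a point): where the screw enters the bridge, 121 mm above the bench. The steep thread lowers the jaw 5 mm per radian. Running free it takes a steady 0.15 N m; once the pad bears on the tube that grows by about 0.6 N m (and the clamping force by 120 N) per further radian. Let go, it springs back to about 30 N if it was above. Firm is 15 N or more; above 80 N, 0.6 rad past contact, the tube is crushed.
- beaker: glass beaker, 68 mm across, 85 mm high, standing on a white tile; origin at the centre of its underside. Bystander.
- reagent: white plastic reagent bottle with red cap, 66 mm across, 140 mm high; origin at the centre of its underside. Bystander.
- flask: conical glass flask, 76 mm across the foot, 110 mm high; origin at the centre of its underside. Bystander.
There are look-alikes about, which are no part of the job. Several things have the shape of the tube; the one meant has the colours described above.

How it is judged:
By the outcome, as a careful person would: the job done as asked, in the order asked, and still so for the second after the job is handed in, with the robot touching nothing.
It also fails if it takes over 72 s, if anything falls off the work surface, if the arm or the gripper's body presses on something with over 40 N, if the wrist force passes 120 N, or if a joint passes its speed limit or range.

## Robot

A 7-joint arm with a two-finger parallel gripper is mounted at the origin on the work surface. World frame = base frame: x ahead of the robot, y to its left, z up, the work surface at z = 0. Lengths are in m, angles in rad, forces in N, time in s.
With the tool pointing down it reaches from about 0.4 to 0.875 m from the base axis. Payload 19.3 kg.
Tool frame: the origin (TCP) lies on the centre line of the jaws, within the pads' length; the fingertips stand 14 mm ahead of it and the grasp point (between the pads) lies 5 mm behind it; x points along the fingers, y is the direction in which the jaws open and shut, and the axes are right-handed (so a half turn about x gives the same grasp; the last joint's range is limited). The gripper opens to 85 mm and grips with 20 to 120 N. Pads are 22 mm wide; open, the fingers measure 114 mm over their backs; the gripper's body (76 mm by 85 mm) begins 54 mm behind the grasp point. The pads swing forward as they close: fully open they stand 13 mm farther back than shut.
Start: joints at [-1.242, 0.521, -0.036, 1.599, 0.021, 1.021, -0.113], TCP at [0.243, 0.576, 0.245] pointing down, gripper open.
Joint ranges: [-2.91, 2.91], [-0.3, 2.13], [-1.5, 1.42], [0.17, 2.43], [-1.26, 4.41], [0.16, 1.93], [-2.52, 2.52]. Speed limits (rad/s): [1.89, 1.89, 2.39, 2.39, 3.01, 3.01, 3.01].

## Interface

Orientations are given as [roll, pitch, yaw] about the fixed x, y, z axes, in that order (R = Rz(yaw) Ry(pitch) Rx(roll)).
In Python, from workcell import monitor, optics, bot gives the robot as it stands.
- The arm moves only by the tool arm_command, never from a script. Its arguments are lists of equal length, an entry for each row: "delta_pos": the shift along the tool's x, y, z as a fraction of full scale, a list of three; "rotation": the turn, a rotation vector about the tool's x, y, z as a fraction of full scale, a list of three. In form: {"delta_pos": [[dx, dy, dz], ...], "rotation": [[wx, wy, wz], ...]}. A call has 1 to 10 rows; each row shifts and turns the pose as measured when the row begins, along the tool's axes as they then stand; what a row does not reach is not made up. Full scale, the value 1, is 30 mm for a shift and 6 degrees for a turn. A row lasts 1/10 s, in which the tool goes at most 50 mm and 8.59 degrees, less where a joint would pass 70% of its speed; a pose out of reach is approached as far as the arm can. A call with a number of a shift or a turn outside -1 to 1 is refused whole. A call with a gripper value outside its range is refused whole. "gripper" is the closure, from -1 (fully open) to 1 (shut), so that 0 is half open, set as the call begins (left out, the last holds). The fingers move at their own pace and stop on an object; "grip_force" is the grip in N (left out, the last holds). Time passes only in rows, so rows that do not move let the fingers close. It gives the time, the measured TCP pose, the force and the opening at its end, in the units of the state.
- monitor.observe(): the state, without advancing time (a new reading comes with each control period).
- optics.grab_frame(name): name is "side" or "top" or "wrist"; returns the picture (384x512x3 uint8, red, green, blue); there is no depth.
- optics.camera_params(name): a dict with "fx", "fy", "cx", "cy" (pixels), "origin" and "rotation" of the camera in the world. Camera axes: x right, y down, z forward; pixel columns grow to the right and rows downward; lengths in m; the calibration is good to about 2 mm. A picture is of the moment at which its call begins: read the wrist's pose just before it. camera_params takes no time and is no camera call; for the wrist camera it gives the pose at the moment of the call.
- bot.job_done(): hands the job in, once; it reports no verdict.
The state is a dict: "clock": time; "qpos": joint angles; "qd": joint speeds; "joint_efforts": joint torques, N m; "position": TCP position; "tool_rot": TCP orientation; "force": force on the tool from outside, world axes, zero at the start; "moment": the same for the moment, N m; "grip_width": finger opening in m.
Only numpy, scipy, OpenCV 4.12 (cv2) and the standard library are available. Lean on these libraries where they do the work, as an engineer would, in place of code of your own. Each camera call takes 0.05 s, during which the arm holds its last target. There are 200 camera calls.

## Working session

There is one attempt and no reset: what is moved stays moved. The work goes in short steps, Python scripts to look and compute and a tool call to move; the robot and the scene stay as the last step left them, time stands still between calls to the robot, and variables do not carry over. Pictures are saved under pics/ and viewed, about 8 in all and at most 12, crops included, and the job is handed in when it is done.

Besides the shell and the picture viewer there is one more tool, called by a JSON object that holds its "fn" and its "kwargs", one argument or row to a line. arm_command: Moves the arm, as the interface text tells. Its arguments: {"type":"object","properties":{"delta_pos":{"type":"array","items":{"type":"array","items":{"type":"number"}}},"rotation":{"type":"array","items":{"type":"array","items":{"type":"number"}}},"gripper":{"type":"number"},"grip_force":{"type":"number"}},"required":["delta_pos","rotation"]}

```bash
mkdir -p pics; cat > h.py <<'E'
import numpy as np, cv2
from workcell import monitor, optics, bot
def snap(n,f):
    p=optics.camera_params(n); im=optics.grab_frame(n); cv2.imwrite(f'pics/{f}.png',im[:,:,::-1]); np.save(f'pics/{f}.npy',{'p':p},allow_pickle=True); return im,p
def load(f): return cv2.imread(f'pics/{f}.png')[:,:,::-1], np.load(f'pics/{f}.npy',allow_pickle=True).item()['p']
def ray(p,u,v):
    d=np.array(p['rotation'])@np.array([(u-p['cx'])/p['fx'],(v-p['cy'])/p['fy'],1]); return np.array(p['origin']),d/np.linalg.norm(d)
def plane(p,u,v,z):
    o,d=ray(p,u,v); return o+d*(z-o[2])/d[2]
def proj(p,X):
    c=np.array(p['rotation']).T@(np.array(X)-p['origin']); return np.array([p['fx']*c[0]/c[2]+p['cx'],p['fy']*c[1]/c[2]+p['cy']])
def tri(a,b):
    (o1,d1),(o2,d2)=a,b; A=np.stack([d1,-d2],1); t=np.linalg.lstsq(A,o2-o1,rcond=None)[0]
    x,y=o1+t[0]*d1,o2+t[1]*d2; return (x+y)/2,np.linalg.norm(x-y)
E
python3 - <<'E'
from h import *
for n in('top','side'):
    im,p=snap(n,n+'0'); print(n,{k:np.round(v,3).tolist() for k,v in p.items()})
a=load('top0')[0];b=load('side0')[0]
cv2.imwrite('pics/tb.png',cv2.resize(a,(800,600))[:,:,::-1]); cv2.imwrite('pics/sb.png',cv2.resize(b,(800,600))[:,:,::-1])
s=monitor.observe();print(s)
E
```

```text
top {'fx': 379.48, 'fy': 379.48, 'cx': 251.806, 'cy': 195.459, 'origin': [0.44, 0.068, 1.074], 'rotation': [-3.022, 0.028, -1.595]}
side {'fx': 364.09, 'fy': 364.09, 'cx': 257.289, 'cy': 190.682, 'origin': [0.27, -0.83, 0.674], 'rotation': [-2.095, 0.021, -0.324]}
{'clock': 0.1, 'qpos': array([-1.2422233 ,  0.52197322, -0.03631134,  1.59992005,  0.02120168,
        1.02113894, -0.11279106]), 'qd': array([-0.00053461, -0.00156723,  0.00016228, -0.00134281, -0.00062146,
        0.00151003, -0.00051678]), 'joint_efforts': array([ 4.46558202e-03, -9.28470612e+01,  1.98390998e+00, -3.70514989e+01,
        1.81427045e-02,  5.40421810e-03,  5.76151342e-05]), 'position': array([0.24260818, 0.57568046, 0.24478284]), 'tool_rot': array([-1.49105073,  1.56974177, -1.88983942]), 'force': array([-0.24021219,  0.42189543,  0.00316178]), 'moment': array([-0.01868834, -0.03546567, -0.06893126]), 'grip_width': 0.08537662215863892}
```

View pics/tb.png

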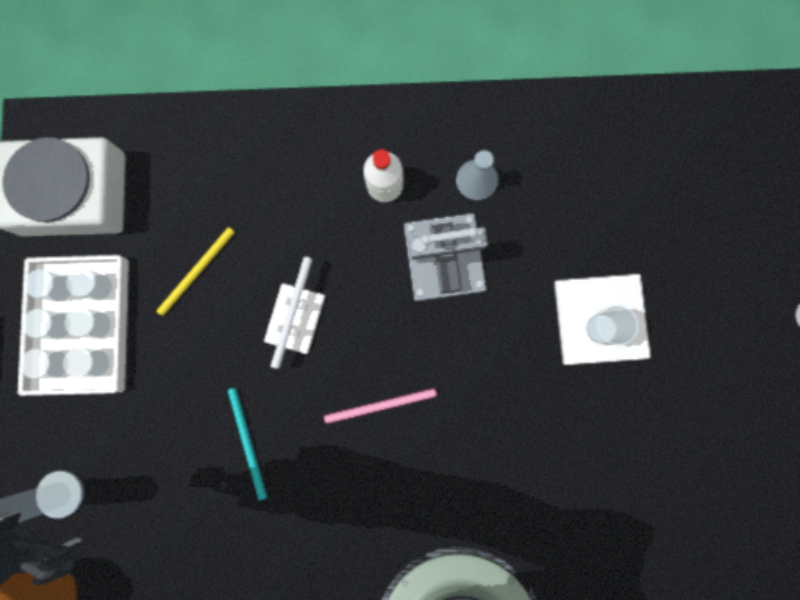

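View pics/sb.png

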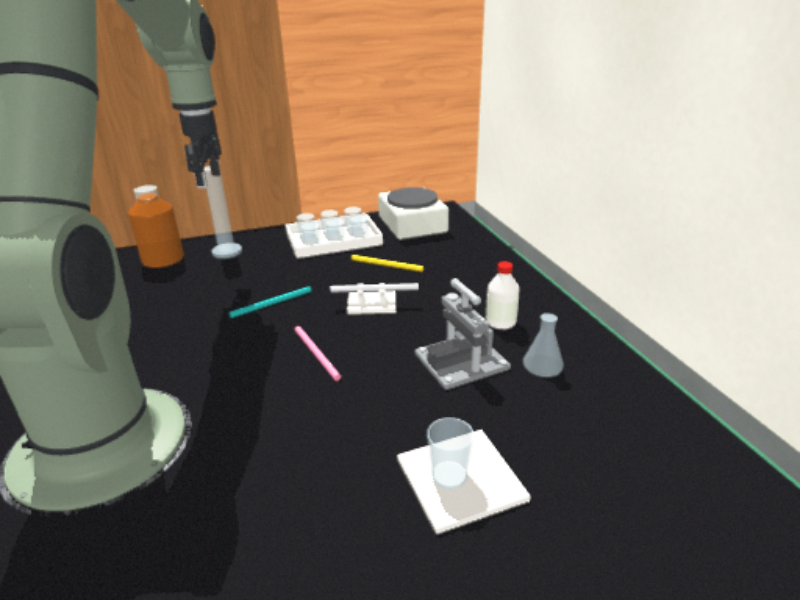

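The top view shows the tube on its white rack, from (307,260) to (276,366) in the 800-px picture, and the vise at (445,255) with the handle bar from about (418,242) to (482,235). The side view shows the tube from (331,289) to (417,287) and the handle near (465,290). The pink, yellow and teal rods are look-alikes.

```bash
cat >> h.py <<'E'
from scipy.spatial.transform import Rotation as Ro
def RR(r):
    r=np.array(r); return Ro.from_euler('xyz',r).as_matrix() if r.shape==(3,) else r
def ray(p,u,v):
    d=RR(p['rotation'])@np.array([(u-p['cx'])/p['fx'],(v-p['cy'])/p['fy'],1]); return np.array(p['origin']),d/np.linalg.norm(d)
def proj(p,X):
    c=RR(p['rotation']).T@(np.array(X)-p['origin']); return np.array([p['fx']*c[0]/c[2]+p['cx'],p['fy']*c[1]/c[2]+p['cy']])
E
python3 - <<'E'
from h import *
s=monitor.observe()
print('tool R',np.round(RR(s['tool_rot']),3).tolist())
t,pt=load('top0'); d,ps=load('side0'); k=.64
for nm,a,b in(('far',(307,260),(417,287)),('near',(276,366),(331,289)),('ballA',(418,242),(457,284)),('ballB',(482,235),(475,299)),('base front-left',(415,299),(440,384)),('base corner fl2',(485,292),(507,366))):
    x,e=tri(ray(pt,a[0]*k,a[1]*k),ray(ps,b[0]*k,b[1]*k)); print(nm,x.round(3),round(e,3))
c=cv2.resize(t[120:250,160:330],None,fx=4,fy=4,interpolation=3)[:,:,::-1]
e=cv2.resize(d[160:260,200:340],None,fx=4,fy=4,interpolation=3)[:,:,::-1]
e=cv2.copyMakeBorder(e,0,0,0,c.shape[1]-e.shape[1],0)
cv2.imwrite('pics/c1.png',cv2.resize(np.vstack([c[:,:]]),None,fx=1,fy=1)); cv2.imwrite('pics/c2.png',e)
for n in('beaker',):pass
p=optics.camera_params('wrist');print({k:np.round(v,3).tolist() for k,v in p.items()})
E
```

```text
tool R [[-0.0, 0.388, 0.922], [-0.001, 0.922, -0.388], [-1.0, -0.001, 0.0]]
far [0.651 0.246 0.043] 0.004
near [0.464 0.301 0.046] 0.001
ballA [0.658 0.049 0.149] 0.013
ballB [ 0.655 -0.049  0.171] 0.001
base front-left [ 0.611  0.049 -0.083] 0.042
base corner fl2 [ 0.639 -0.09   0.05 ] 0.121
{'fx': 326.54, 'fy': 326.54, 'cx': 255.219, 'cy': 194.817, 'origin': [0.166, 0.607, 0.374], 'rotation': [2.813, 0.001, 1.172]}
```

View pics/c1.png

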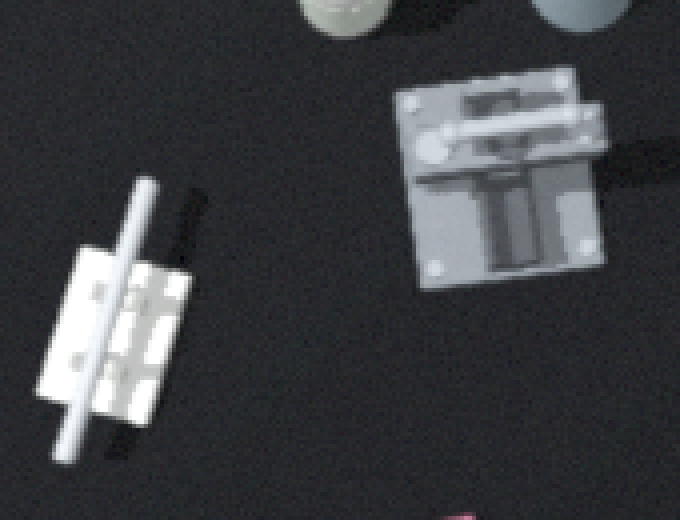

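The crop shows the rack and tube, plus the vise base with corners at (395,93), (577,68), (605,264) and (421,290). The handle bar runs from (445,130) to (575,114).

```bash
python3 - <<'E'
from h import *
t,pt=load('top0'); f=lambda u,v,z: plane(pt,160+u/4,120+v/4,z)
C=[f(*c,.013) for c in((395,93),(577,68),(605,264),(421,290))]
print(np.round(C,3)); TL,TR,BR,BL=C
print('sides',[np.linalg.norm(a-b).round(3) for a,b in((TL,TR),(TL,BL),(TR,BR),(BL,BR))])
xd=(TL-BL)+(TR-BR); print('vise yaw',np.degrees(np.arctan2(xd[1],xd[0]))); u=xd/np.linalg.norm(xd)
c=np.mean(C,0); print('origin',(c+u*.0025).round(4))
A,B=f(445,130,.162),f(575,114,.162); print('handle',A,B,(A+B)/2,np.linalg.norm(A-B), np.degrees(np.arctan2(*(A-B)[[1,0]])))
A,B=f(147,180,.047),f(64,462,.047); print('tube',A,B,np.linalg.norm(A-B),np.degrees(np.arctan2(*(A-B)[[1,0]])))
E
```

```text
[[ 0.718  0.072  0.013]
 [ 0.732 -0.059  0.013]
 [ 0.59  -0.072  0.013]
 [ 0.575  0.057  0.013]]
sides [np.float64(0.131), np.float64(0.143), np.float64(0.143), np.float64(0.131)]
vise yaw 5.680887601768409
origin [ 6.561e-01 -2.000e-04  1.300e-02]
handle [0.6544975  0.04135815 0.162     ] [ 0.66199699 -0.03835091  0.162     ] [0.65824725 0.00150362 0.162     ] 0.08006108838598727 95.37490008880943
tube [0.65274782 0.24460916 0.047     ] [0.4603513  0.30242446 0.047     ] 0.20089556696121416 -16.72556467741483
```

View pics/c2.png

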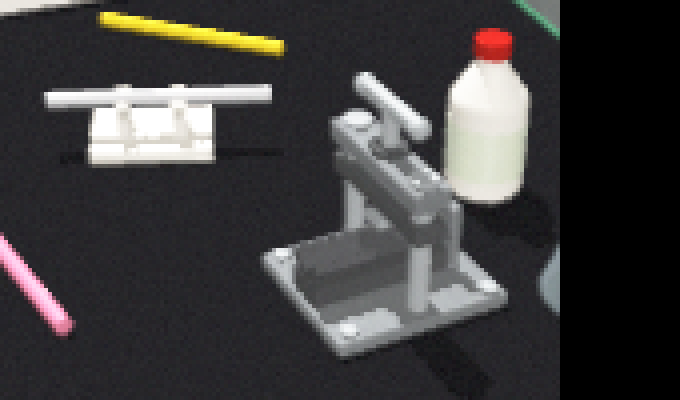

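The side crop confirms the geometry: tube on the rack, handle bar across the vise, and nothing in the groove. A tall glass cylinder stands near the gripper, so I'll locate it before moving.

```bash
cat >> h.py <<'E'
def plan(pos,yawj,n=None):
    "rows to put TCP at pos with jaw axis y at yaw (deg), tool down"
    s=monitor.observe(); R=RR(s['tool_rot']); y=np.radians(yawj)
    T=np.array([[0,np.cos(y),np.sin(y)],[0,np.sin(y),-np.cos(y)],[-1,0,0]])
    rv=np.degrees(Ro.from_matrix(R.T@T).as_rotvec())/6; d=np.array(pos)-s['position']
    print('t',s['clock'].__round__(2),'pos',s['position'].round(4),'jaw yaw',np.degrees(np.arctan2(R[1,1],R[0,1])).round(2),'F',s['force'].round(1),'M',s['moment'].round(2),'w',round(s['grip_width'],4))
    print('d/30 now-axes',(R.T@d/.03).round(2),'target-axes',(T.T@d/.03).round(2),'rot rows',rv.round(2))
E
python3 - <<'E'
from h import *
t,pt=load('top0'); d,ps=load('side0')
print('foot',plane(ps,228*.64,250*.64,0.005)); 
for z in(.1,.15,.2,.25,.3): print(z,plane(pt,60*.64,495*.64,z).round(3),plane(ps,210*.64,168*.64,z).round(3))
plan([.499,.291,.14],73.3)
E
```

```text
foot [0.25518611 0.698011   0.005     ]
0.1 [0.264 0.64  0.1  ] [0.243 1.188 0.1  ]
0.15 [0.273 0.611 0.15 ] [0.245 1.013 0.15 ]
0.2 [0.282 0.582 0.2  ] [0.248 0.837 0.2  ]
0.25 [0.291 0.552 0.25 ] [0.25  0.661 0.25 ]
0.3 [0.3   0.523 0.3  ] [0.252 0.486 0.3  ]
t 0.1 pos [0.2426 0.5757 0.2448] jaw yaw 67.15 F [-0.2  0.4  0. ] M [-0.02 -0.04 -0.07] w 0.0854
d/30 now-axes [ 3.5  -5.42 11.56] target-axes [ 3.49 -6.63 10.91] rot rows [-1.02  0.    0.01]
```

{"fn": "arm_command", "kwargs": {
  "delta_pos": [
    [0,-0.42,0.9],
    [0,-0.42,0.9],
    [0.1,-0.42,0.9],
    [0.3,-0.42,0.9],
    [0.3,-0.42,0.9],
    [0.3,-0.42,0.9],
    [0.3,-0.42,0.9],
    [0.3,-0.42,0.9],
    [0.3,-0.42,0.9],
    [0.3,-0.42,0.9]
  ],
  "rotation": [
    [0,0,0],
    [0,0,0],
    [0,0,0],
    [0,0,0],
    [0,0,0],
    [0,0,0],
    [0,0,0],
    [0,0,0],
    [-0.5,0,0],
    [-0.5,0,0]
  ],
  "gripper": -1,
  "grip_force": 50
}}

```text
clock: 1.1
position: [0.4465, 0.3504, 0.1745]
tool_rot: [-2.279, 1.567, -2.563]
force: [1.0, 0.5, 0.4]
grip_width: 0.0853
```

```bash
python3 - <<'E'
from h import *
plan([.499,.291,.14],73.3)
E
```

```text
t 1.1 pos [0.4465 0.3504 0.1745] jaw yaw 73.75 F [1.  0.5 0.4] M [ 0.03 -0.07  0.04] w 0.0853
d/30 now-axes [ 1.15 -1.41  2.24] target-axes [ 1.15 -1.39  2.24] rot rows [ 0.07 -0.03  0.03]
```

{"fn": "arm_command", "kwargs": {
  "delta_pos": [
    [0.3,-0.47,0.75],
    [0.3,-0.47,0.75],
    [0.3,-0.45,0.75],
    [0.2,0,0],
    [0,0,0]
  ],
  "rotation": [
    [0,0,0],
    [0,0,0],
    [0,0,0],
    [0,0,0],
    [0,0,0]
  ]
}}

```text
clock: 1.6
position: [0.5033, 0.284, 0.1377]
tool_rot: [-2.09, 1.563, -2.378]
force: [-0.6, 0.5, 0.2]
grip_width: 0.0855
```

```bash
python3 - <<'E'
from h import *
im,p=snap('wrist','w1'); plan([.499,.291,.14],73.3)
M,N=np.array([.5565,.2735,.045]),0
for X in([.4603,.3024,.045],[.6527,.2446,.045],[.499,.291,.045]): print(proj(p,X).round(1))
E
```

```text
t 1.65 pos [0.5036 0.2839 0.1382] jaw yaw 73.54 F [ 0.9 -1.3  0.5] M [-0.02 -0.    0.  ] w 0.0856
d/30 now-axes [-0.06  0.18 -0.21] target-axes [-0.06  0.18 -0.21] rot rows [ 0.04 -0.03  0.07]
[265.1 140.2]
[261.7 369.3]
[264.5 196.2]
```

View pics/w1.png

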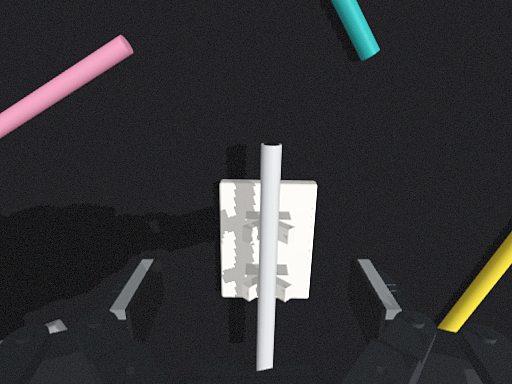

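The wrist view shows the tube from (271,146) to (265,368), close to the predicted (265,140) and (262,369). The rack base spans rows 181–298. I'll refine the pose from this.

```bash
python3 - <<'E'
from h import *
im,p=load('w1')
A,B=plane(p,271.5,146,.046),plane(p,265,368,.046); d=A-B; print(A,B,np.linalg.norm(d),np.degrees(np.arctan2(*(B-A)[[1,0]])))
r=[plane(p,*q,.013) for q in((220,181),(317,181),(309,298),(220,298))]; print(np.mean(r,0).round(4))
pt=load('top0')[1]; x,e=tri(ray(p,271.5,146),ray(pt,176,235.5)); print('near tri',x,e)
x,e=tri(ray(p,265,368),ray(pt,196.75,165)); print('far tri',x,e)
g=A+(B-A)/np.linalg.norm(d)*.040; print('grasp',g); g[2]=.040
plan(g,90+np.degrees(np.arctan2(*(B-A)[[1,0]])))
E
```

```text
[0.46519031 0.30555271 0.046     ] [0.6510186  0.24807491 0.046     ] 0.19451440039102272 -17.187148885892086
[0.5515 0.2783 0.013 ]
near tri [0.46261754 0.30400955 0.04728515] 0.00555541872981657
far tri [0.65423646 0.24629418 0.0421843 ] 0.0019176750986307995
grasp [0.50340409 0.29373295 0.046     ]
t 1.65 pos [0.5036 0.2839 0.1382] jaw yaw 73.54 F [ 0.9 -1.3  0.5] M [-0.02 -0.    0.  ] w 0.0856
d/30 now-axes [ 3.27  0.34 -0.09] target-axes [ 3.27  0.31 -0.1 ] rot rows [ 0.12 -0.03  0.07]
```

{"fn": "arm_command", "kwargs": {
  "delta_pos": [
    [0.4,0.3,-0.15],
    [0.7,0,0],
    [0.7,0,0],
    [0.7,0,0],
    [0.5,0,0],
    [0.2,0,0],
    [0,0,0]
  ],
  "rotation": [
    [0.1,0,0.05],
    [0,0,0],
    [0,0,0],
    [0,0,0],
    [0,0,0],
    [0,0,0],
    [0,0,0]
  ]
}}

```text
clock: 2.35
position: [0.4967, 0.3046, 0.0378]
tool_rot: [2.34, 1.565, 2.049]
force: [-0.8, -0.3, -0.6]
grip_width: 0.0856
```

```bash
python3 - <<'E'
from h import *
plan([.501,.2928,.040],72.9)
E
```

```text
t 2.35 pos [0.4967 0.3046 0.0378] jaw yaw 73.32 F [-0.8 -0.3 -0.6] M [ 0.03 -0.02  0.03] w 0.0856
d/30 now-axes [-0.07 -0.34  0.25] target-axes [-0.07 -0.33  0.25] rot rows [ 0.07 -0.04 -0.04]
```

{"fn": "arm_command", "kwargs": {
  "delta_pos": [
    [-0.07,-0.33,0.2],
    [0,0,0],
    [0,0,0]
  ],
  "rotation": [
    [0,0,0],
    [0,0,0],
    [0,0,0]
  ]
}}

```text
clock: 2.65
position: [0.5001, 0.2937, 0.0417]
tool_rot: [2.018, 1.564, 1.727]
force: [0.5, -0.6, 0.3]
grip_width: 0.0854
```

```bash
python3 - <<'E'
from h import *
plan([.501,.2928,.040],72.9)
E
```

```text
t 2.65 pos [0.5001 0.2937 0.0417] jaw yaw 73.36 F [ 0.5 -0.6  0.3] M [-0.01 -0.   -0.02] w 0.0854
d/30 now-axes [ 0.06 -0.02  0.04] target-axes [ 0.06 -0.02  0.04] rot rows [ 0.08 -0.03 -0.06]
```

Good; close.

{"fn": "arm_command", "kwargs": {
  "delta_pos": [
    [0.04,0,0],
    [0,0,0],
    [0,0,0],
    [0,0,0],
    [0,0,0],
    [0,0,0],
    [0,0,0],
    [0,0,0]
  ],
  "rotation": [
    [0,0,0],
    [0,0,0],
    [0,0,0],
    [0,0,0],
    [0,0,0],
    [0,0,0],
    [0,0,0],
    [0,0,0]
  ],
  "gripper": 1,
  "grip_force": 60
}}

```text
clock: 3.45
position: [0.501, 0.2943, 0.0418]
tool_rot: [1.733, 1.562, 1.442]
force: [0.1, 0.4, 0.8]
grip_width: 0.0119
```

```bash
python3 - <<'E'
from h import *
plan([.501,.2928,.040],72.9)
E
```

```text
t 3.45 pos [0.501  0.2943 0.0418] jaw yaw 73.33 F [0.1 0.4 0.8] M [ 0.01 -0.08 -0.05] w 0.0119
d/30 now-axes [ 0.06 -0.05  0.02] target-axes [ 0.06 -0.05  0.02] rot rows [ 0.07 -0.01 -0.08]
```

{"fn": "arm_command", "kwargs": {
  "delta_pos": [
    [-0.3,0,0],
    [-0.6,0,0],
    [-0.6,0,0],
    [-0.5,0,0],
    [-0.2,0,0],
    [0,0,0],
    [0,0,0]
  ],
  "rotation": [
    [0,0,0],
    [0,0,0],
    [0,0,0],
    [0,0,0],
    [0,0,0],
    [0,0,0],
    [0,0,0]
  ]
}}

```text
clock: 4.15
position: [0.4998, 0.2928, 0.1113]
tool_rot: [2.036, 1.564, 1.745]
force: [0.1, -0.4, -2.0]
grip_width: 0.0121
```

```bash
python3 - <<'E'
from h import *
# tube gripped ~38mm from near end -> 162mm ahead of TCP. approach: far end at vise x=-100 -> TCP at vise x=-262
o=np.array([.656,0,0]); u=np.array([np.cos(np.radians(5.7)),np.sin(np.radians(5.7)),0])
for x in(-.24,-.117): print(o+u*x)
plan(o+u*-.24+[0,0,.09],95.7)
im,p=snap('wrist','w2')
E
```

```text
[ 0.41718666 -0.02383674  0.        ]
[ 0.5395785  -0.01162041  0.        ]
t 4.15 pos [0.4998 0.2928 0.1113] jaw yaw 73.32 F [ 0.1 -0.4 -2. ] M [-0.01  0.1   0.03] w 0.0121
d/30 now-axes [  0.64 -10.91   0.39] target-axes [  0.71 -10.23  -3.79] rot rows [-3.73 -0.02 -0.07]
```

View pics/w2.png

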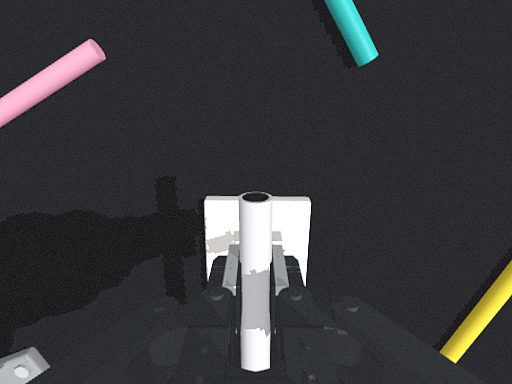

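The tube is held between the fingers, with its near end at (256,197) and far end at (256,366). I'll solve for grip offset and droop from these two rows.

```bash
python3 - <<'E'
from h import *
from scipy.optimize import least_squares
im,p=load('w2'); s=monitor.observe(); R=RR(s['tool_rot']); P=s['position']
def end(t,th,h): return P+R@np.array([-.004+t*np.sin(th)+h,0,t*np.cos(th)])
f=lambda q:[proj(p,end(-q[0],q[1],0))[1]-198,proj(p,end(.2-q[0],q[1],0))[1]-366]
r=least_squares(f,[.04,0]).x; print('s',r[0],'droop deg',np.degrees(r[1]))
print([proj(p,end(t,r[1],0)).round(1) for t in(-r[0],.2-r[0])])
E
```

```text
s 0.05534321032363588 droop deg 29.73658598495163
[array([256.9, 198. ]), array([255.8, 366. ])]
```

A 30° droop is suspicious, so I'll check it in the fixed views.

```bash
python3 - <<'E'
from h import *
im,p=load('w2'); s=monitor.observe(); R=RR(s['tool_rot']); P=s['position']
print('level would be',[proj(p,P+R@np.array([-.004,0,t])).round(1) for t in(-.038,.162)])
d,ps=snap('side','side1'); t,pt=snap('top','top1')
X0=P+R@np.array([-.004,0,-.038]); X1=P+R@np.array([-.004,0,.162]); print('side level pred',proj(ps,X0)-[180,120],proj(ps,X1)-[180,120],'top',proj(pt,X0)-[150,130],proj(pt,X1)-[150,130])
a=cv2.resize(d[120:220,180:300],None,fx=3,fy=3,interpolation=3); b=cv2.resize(t[130:230,150:270],None,fx=3,fy=3,interpolation=3)
cv2.imwrite('pics/c3.png',np.hstack([a,b])[:,:,::-1])
E
```

```text
level would be [array([256.5, 198.9]), array([256. , 509.5])]
side level pred [29.57351885 47.276528  ] [87.0616047  45.55155361] top [ 19.36867363 103.94022277] [41.57049961 28.9986146 ]
```

View pics/c3.png

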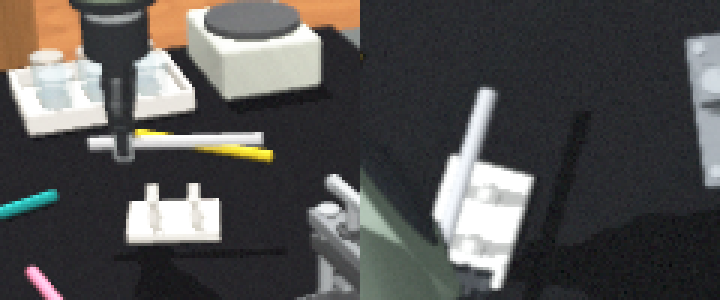

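The side and top views show the tube level, with its ends where the level prediction put them, so the wrist camera's far end was only hidden by the gripper. The grip is 38 mm from the near end. I'll back off and rotate first to stay clear of the bridge.

{"fn": "arm_command", "kwargs": {
  "delta_pos": [
    [0,0,-0.5],
    [0,-0.2,-0.6],
    [0,-0.5,-0.6],
    [0,-0.8,-0.4],
    [0,-0.9,-0.2],
    [0,-0.9,0],
    [0,-0.9,0],
    [0,-0.8,0],
    [0,-0.3,0],
    [0,0,0]
  ],
  "rotation": [
    [-0.5,0,0],
    [-0.7,0,0],
    [-0.7,0,0],
    [-0.7,0,0],
    [-0.5,0,0],
    [-0.3,0,0],
    [0,0,0],
    [0,0,0],
    [0,0,0],
    [0,0,0]
  ]
}}

```text
clock: 5.3
position: [0.4223, 0.1444, 0.1063]
tool_rot: [2.581, 1.561, 2.683]
force: [-0.2, 0.7, -0.9]
grip_width: 0.0122
```

```bash
python3 - <<'E'
from h import *
plan([.452,-.0204,.09],95.7)
E
```

```text
t 5.3 pos [0.4223 0.1444 0.1063] jaw yaw 95.8 F [-0.2  0.7 -0.9] M [0.04 0.01 0.01] w 0.0122
d/30 now-axes [ 0.51 -5.57  0.43] target-axes [ 0.54 -5.56  0.44] rot rows [ 0.02 -0.08 -0.05]
```

{"fn": "arm_command", "kwargs": {
  "delta_pos": [
    [0,-0.6,0],
    [0,-0.9,0],
    [0,-0.9,0],
    [0,-0.9,0.1],
    [0,-0.9,0.1],
    [0.1,-0.7,0.1],
    [0.1,-0.4,0.1],
    [0,-0.1,0],
    [0,0,0]
  ],
  "rotation": [
    [0,0,0],
    [0,0,0],
    [0,0,0],
    [0,0,0],
    [0,0,0],
    [0,0,0],
    [0,0,0],
    [0,-0.05,0],
    [0,0,0]
  ]
}}

```text
clock: 6.2
position: [0.453, -0.0082, 0.0978]
tool_rot: [1.742, 1.56, 1.862]
force: [-0.2, 0.9, -1.4]
grip_width: 0.012
```

```bash
python3 - <<'E'
from h import *
plan([.452,-.0204,.056],95.7)
t,pt=snap('top','top2'); d,ps=snap('side','side2')
a=cv2.resize(t[120:240,200:340],None,fx=4,fy=4,interpolation=3); b=cv2.resize(d[150:270,230:370],None,fx=4,fy=4,interpolation=3)
cv2.imwrite('pics/c4.png',cv2.resize(np.hstack([a,b]),None,fx=.71,fy=.71)[:,:,::-1])
E
```

```text
t 6.2 pos [ 0.453  -0.0082  0.0978] jaw yaw 96.86 F [-0.2  0.9 -1.4] M [-0.01  0.13 -0.03] w 0.012
d/30 now-axes [ 1.39 -0.42 -0.08] target-axes [ 1.39 -0.4  -0.07] rot rows [ 0.19 -0.02 -0.1 ]
```

View pics/c4.png

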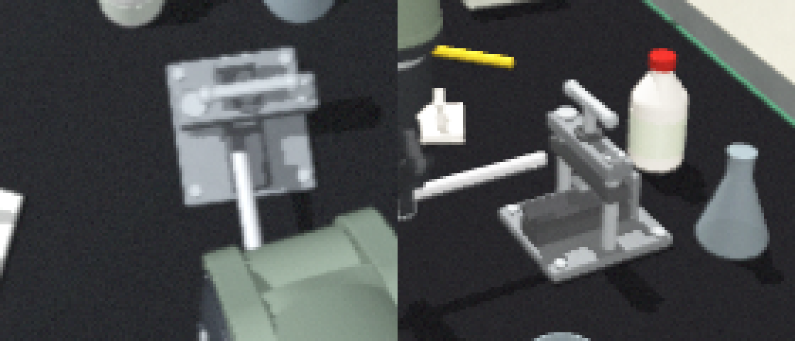

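The top view (left) shows the tube tip at (237,155), left of the groove centre near 250. The side view shows the tip in front of the jaw. I'll check the groove line prediction against the image.

```bash
python3 - <<'E'
from h import *
t,pt=load('top0'); a=np.radians(5.7); u=np.array([np.cos(a),np.sin(a),0]); n=np.array([-u[1],u[0],0]); o=np.array([.656,0,0])
for x in(-.07,-.03): print(x,[((proj(pt,o+u*x+n*y+[0,0,z])-[160,120])*4).round(0) for y,z in((.014,.049),(0,.035),(-.014,.049))])
g=cv2.cvtColor(t,cv2.COLOR_RGB2GRAY)
for r in(172,176,180): print(r,g[r,270:314].tolist())
t2,_=load('top2')
for v in(178,185,192,199):
    print(v, t2[v,275:300].mean(1).astype(int).tolist())
E
```

```text
-0.07 [array([495., 267.]), array([514., 267.]), array([536., 262.])]
-0.03 [array([487., 209.]), array([506., 211.]), array([528., 204.])]
172 [176, 175, 174, 174, 171, 174, 171, 170, 168, 146, 123, 108, 92, 83, 81, 85, 96, 109, 112, 116, 114, 114, 89, 82, 107, 116, 115, 117, 119, 152, 168, 172, 172, 171, 173, 174, 172, 170, 138, 78, 35, 33, 39, 38]
176 [178, 173, 174, 175, 173, 172, 173, 173, 172, 157, 131, 118, 100, 86, 81, 83, 83, 103, 112, 113, 114, 114, 103, 91, 94, 109, 115, 115, 118, 119, 159, 171, 172, 170, 173, 175, 170, 171, 167, 121, 55, 37, 41, 35]
180 [175, 170, 171, 172, 173, 172, 173, 173, 174, 173, 155, 130, 112, 92, 78, 80, 82, 92, 109, 113, 115, 116, 113, 96, 85, 103, 118, 115, 117, 118, 123, 160, 170, 172, 175, 202, 212, 210, 201, 167, 103, 43, 37, 34]
178 [182, 183, 181, 184, 180, 149, 146, 220, 251, 254, 244, 219, 172, 131, 121, 126, 119, 93, 78, 86, 112, 123, 124, 121, 125]
185 [183, 181, 180, 180, 182, 178, 153, 147, 214, 248, 254, 246, 221, 175, 129, 105, 96, 90, 76, 86, 111, 122, 125, 126, 132]
192 [43, 42, 41, 40, 39, 37, 43, 43, 102, 211, 246, 254, 249, 223, 170, 91, 47, 43, 44, 40, 47, 45, 40, 41, 41]
199 [40, 46, 40, 39, 43, 40, 42, 43, 46, 79, 181, 237, 254, 251, 228, 180, 101, 51, 38, 37, 42, 42, 42, 42, 41]
```

Groove edges match the prediction (columns ~282 and 293). Shift onto the centreline and descend to just above the groove.

{"fn": "arm_command", "kwargs": {
  "delta_pos": [
    [0,-0.2,0],
    [0,-0.2,0],
    [0.2,0,0],
    [0.4,0,0],
    [0.4,0,0],
    [0.2,0,0],
    [0,0,0],
    [0,0,0]
  ],
  "rotation": [
    [0.1,0,0],
    [0.1,0,0],
    [0,0,0],
    [0,0,0],
    [0,0,0],
    [0,0,0],
    [0,0,0],
    [0,0,0]
  ]
}}

```text
clock: 7.1
position: [0.4539, -0.0178, 0.0583]
tool_rot: [1.804, 1.559, 1.905]
force: [0.2, -0.8, -1.1]
grip_width: 0.0121
```

```bash
cat > tubechk.py <<'E'
from h import *
import sys
# measured tube centre line in top view vs groove line
t,pt=snap('top','top_'+sys.argv[1]); z=float(sys.argv[2])
a=np.radians(5.7); u=np.array([np.cos(a),np.sin(a),0]); n=np.array([-u[1],u[0],0]); o=np.array([.656,0,z])
for v in range(166,202,5):
    w=t[v,270:310].astype(float).mean(1)-195; w[w<0]=0
    if w.sum()<80: continue
    c=270+(w*np.arange(40)).sum()/w.sum(); X=plane(pt,c,v,z+.003)-o; print(v,'col',round(c,1),'vise x %.1f y %.1f mm'%(X@u*1e3,X@n*1e3))
E
python3 - <<'E'
from h import *
plan([.452,-.0204,.056],95.7)
E
python3 tubechk.py a .06
```

```text
t 7.1 pos [ 0.4539 -0.0178  0.0583] jaw yaw 95.8 F [ 0.2 -0.8 -1.1] M [-0.05  0.12  0.  ] w 0.0121
d/30 now-axes [ 0.08 -0.08 -0.07] target-axes [ 0.08 -0.08 -0.07] rot rows [ 0.02 -0.03 -0.11]
176 col 287.4 vise x -44.2 y 1.4 mm
181 col 293.7 vise x -59.9 y -13.6 mm
186 col 288.0 vise x -71.4 y 3.6 mm
191 col 289.5 vise x -85.3 y 1.4 mm
196 col 290.1 vise x -98.9 y 1.6 mm
201 col 290.7 vise x -112.4 y 1.8 mm
```

{"fn": "arm_command", "kwargs": {
  "delta_pos": [
    [0.2,-0.07,0],
    [0.2,0,0],
    [0,0,0],
    [0,0,0]
  ],
  "rotation": [
    [0,0,0],
    [0,0,0],
    [0,0,0],
    [0,0,0]
  ]
}}

```text
clock: 7.55
position: [0.4546, -0.02, 0.046]
tool_rot: [1.673, 1.56, 1.774]
force: [-0.4, 0.2, -1.0]
grip_width: 0.0115
```

```bash
python3 - <<'E'
from h import *
plan([.539,-.0117,.0455],95.7)
E
python3 tubechk.py b .05
```

```text
t 7.55 pos [ 0.4546 -0.02    0.046 ] jaw yaw 95.79 F [-0.4  0.2 -1. ] M [-0.01  0.09  0.01] w 0.0115
d/30 now-axes [ 0.01 -0.01  2.83] target-axes [ 0.02 -0.    2.83] rot rows [ 0.01 -0.01 -0.11]
181 col 294.3 vise x -58.6 y -16.2 mm
186 col 288.4 vise x -70.1 y 1.7 mm
191 col 289.8 vise x -84.2 y -0.4 mm
196 col 290.5 vise x -97.9 y -0.4 mm
201 col 291.4 vise x -111.7 y -0.8 mm
```

Centred within 1 mm. Slide in.

{"fn": "arm_command", "kwargs": {
  "delta_pos": [
    [0,0,0.3],
    [0,0,0.5],
    [0,0,0.5],
    [0,0,0.5],
    [0,0,0.4],
    [0,0,0.2],
    [0,0,0],
    [0,0,0]
  ],
  "rotation": [
    [0,0,0],
    [0,0,0],
    [0,0,0],
    [0,0,0],
    [0,0,0],
    [0,0,0],
    [0,0,0],
    [0,0,0]
  ]
}}

```text
clock: 8.4
position: [0.5324, -0.0119, 0.0471]
tool_rot: [1.459, 1.559, 1.56]
force: [-0.4, -0.1, -1.3]
grip_width: 0.0121
```

```bash
python3 - <<'E'
from h import *
plan([.539,-.0117,.0455],95.7)
E
```

```text
t 8.4 pos [ 0.5324 -0.0119  0.0471] jaw yaw 95.79 F [-0.4 -0.1 -1.3] M [-0.03  0.14  0.02] w 0.0121
d/30 now-axes [ 0.05 -0.01  0.22] target-axes [ 0.05 -0.01  0.22] rot rows [ 0.01  0.01 -0.11]
```

{"fn": "arm_command", "kwargs": {
  "delta_pos": [
    [0.1,0,0],
    [0.05,0,0],
    [0,0,0.1],
    [0,0,0.1],
    [0,0,0]
  ],
  "rotation": [
    [0,0,0],
    [0,0,0],
    [0,0,0],
    [0,0,0],
    [0,0,0]
  ]
}}

```text
clock: 8.9
position: [0.5376, -0.0107, 0.0424]
tool_rot: [1.538, 1.559, 1.64]
force: [0.5, 1.7, 0.6]
grip_width: 0.0119
```

```bash
python3 - <<'E'
from h import *
plan([.539,-.0117,.042],95.7)
E
```

```text
t 8.9 pos [ 0.5376 -0.0107  0.0424] jaw yaw 95.84 F [0.5 1.7 0.6] M [ 0.26 -0.2   0.03] w 0.0119
d/30 now-axes [ 0.01 -0.04  0.04] target-axes [ 0.01 -0.04  0.04] rot rows [ 0.02  0.   -0.11]
```

{"fn": "arm_command", "kwargs": {
  "delta_pos": [
    [0,0,0.1],
    [0,0,0.1],
    [0,0,0]
  ],
  "rotation": [
    [0,0,0],
    [0,0,0],
    [0,0,0]
  ]
}}

```text
clock: 9.2
position: [0.5441, -0.0099, 0.0425]
tool_rot: [1.532, 1.559, 1.634]
force: [0.5, 1.8, 0.1]
grip_width: 0.0113
```

{"fn": "arm_command", "kwargs": {
  "delta_pos": [
    [0,0,0.1],
    [0,0,0.1],
    [0,0,0]
  ],
  "rotation": [
    [0,0,0],
    [0,0,0],
    [0,0,0]
  ]
}}

```text
clock: 9.5
position: [0.5448, -0.0092, 0.0415]
tool_rot: [2.32, 1.554, 2.422]
force: [1.5, 2.3, 2.1]
grip_width: 0.0118
```

{"fn": "arm_command", "kwargs": {
  "delta_pos": [
    [0,0,0.2]
  ],
  "rotation": [
    [0,0,0]
  ]
}}

```text
clock: 9.6
position: [0.5457, -0.0089, 0.0406]
tool_rot: [2.635, 1.546, 2.737]
force: [-51.8, 1.0, 34.0]
grip_width: 0.0116
```

{"fn": "arm_command", "kwargs": {
  "delta_pos": [
    [0,0,0.2]
  ],
  "rotation": [
    [0,0,0]
  ]
}}

```text
clock: 9.7
position: [0.547, -0.0088, 0.0398]
tool_rot: [2.785, 1.537, 2.887]
force: [-15.9, -0.7, 11.8]
grip_width: 0.012
```

The stop is reached (−52 N along the groove, no further travel). Release.

{"fn": "arm_command", "kwargs": {
  "delta_pos": [
    [0,0,0],
    [0,0,0],
    [0,0,0],
    [0,0,0],
    [0,0,0]
  ],
  "rotation": [
    [0,0,0],
    [0,0,0],
    [0,0,0],
    [0,0,0],
    [0,0,0]
  ],
  "gripper": -0.2
}}

```text
clock: 10.2
position: [0.5479, -0.0096, 0.0398]
tool_rot: [2.796, 1.538, 2.897]
force: [-0.0, -0.3, -0.8]
grip_width: 0.0514
```

{"fn": "arm_command", "kwargs": {
  "delta_pos": [
    [-0.3,0,0],
    [-0.8,0,-0.1],
    [-0.9,0,-0.1],
    [-0.9,0,0],
    [-0.9,0,0],
    [-0.9,0,0],
    [-0.6,0,0],
    [-0.2,0,0],
    [0,0,0]
  ],
  "rotation": [
    [0,0,0],
    [0,0,0],
    [0,0,0],
    [0,0,0],
    [0,0,0],
    [0,0,0],
    [0,0,0],
    [0,0,0],
    [0,0,0]
  ]
}}

```text
clock: 11.1
position: [0.5472, -0.0116, 0.2161]
tool_rot: [2.764, 1.541, 2.865]
force: [-0.5, 0.5, -1.0]
grip_width: 0.0511
```

```bash
python3 - <<'E'
from h import *
plan([.658,.0005,.23],5.7)
t,pt=snap('top','top3'); d,ps=snap('side','side3')
a=cv2.resize(t[120:240,200:340],None,fx=4,fy=4,interpolation=3); b=cv2.resize(d[150:270,230:370],None,fx=4,fy=4,interpolation=3)
w,pw=snap('wrist','w3'); 
m=cv2.resize(np.hstack([a,b]),(800,343)); W=cv2.resize(w[:300],(400,234)); 
cv2.imwrite('pics/c5.png',np.vstack([m,cv2.copyMakeBorder(W,0,0,0,400,0)])[:,:,::-1])
E
```

```text
t 11.1 pos [ 0.5472 -0.0116  0.2161] jaw yaw 95.78 F [-0.5  0.5 -1. ] M [ 0.01 -0.02  0.03] w 0.0511
d/30 now-axes [-0.57  0.04  3.7 ] target-axes [-0.46  3.72 -0.04] rot rows [15.01 -0.29  0.13]
```

View pics/c5.png

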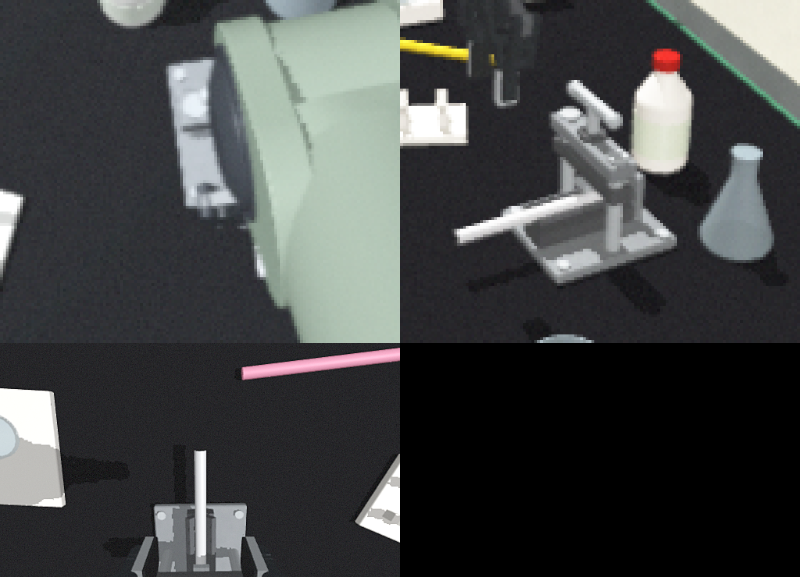

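The side view shows the tube lying in the groove under the jaw. The wrist view shows its near end at (256,138) and the base's front edge at row ~207. I'll check the end position.

```bash
python3 - <<'E'
from h import *
w,p=load('w3'); a=np.radians(5.7); u=np.array([np.cos(a),np.sin(a),0]); n=np.array([-u[1],u[0],0]); o=np.array([.656,0,0])
g=w.mean(2)
col=g[120:230,256]; r=120+np.where(col>150)[0][0]; print('near row',r)
def top(row):
    q=np.where(g[row,200:300]>190)[0]+200; return q.mean(),len(q)
for row in(r+3,r+20,r+45): 
    c,k=top(row); X=plane(p,c,row,.048)-o; print(row,c,k,'x %.1f y %.1f'%(X@u*1e3,X@n*1e3))
X=plane(p,256,r,.045)-o; print('near end x',X@u)
for c in(205,215,300,308):
    q=np.where(g[180:240,c]>100)[0]; 
    X=plane(p,c,180+q[0],.013)-o; print('base front',c,180+q[0],(X@u).round(4))
E
```

```text
near row 139
142 257.0 13 x -147.3 y 2.0
159 257.0 13 x -131.6 y 2.1
184 257.0 13 x -107.6 y 2.1
near end x -0.14959842053024408
base front 205 208 -0.0712
base front 215 208 -0.0712
base front 300 207 -0.0721
base front 308 207 -0.0721
```

Relative to the base's front edge, the near end is about 78 mm out (80 mm expected), so the tube is against the stop within measurement error. Next is the handle; I'll check the wrist joint's room to turn.

```bash
python3 -c "
from h import *
s=monitor.observe();print(s['qpos'].round(3), s['tool_rot'])
plan([.6575,.001,.23],185.5);plan([.6575,.001,.23],5.5)"
```

```text
[ 0.055  0.454 -0.185  1.808  0.087  0.918  1.506] [2.7887237  1.53827434 2.88999648]
t 11.25 pos [ 0.5465 -0.0116  0.2144] jaw yaw 95.79 F [ 0.5  0.2 -0.4] M [ 0.02 -0.04  0.04] w 0.0513
d/30 now-axes [-0.63  0.05  3.71] target-axes [-0.52 -3.72  0.06] rot rows [-14.95  -0.15  -0.31]
t 11.25 pos [ 0.5465 -0.0116  0.2144] jaw yaw 95.79 F [ 0.5  0.2 -0.4] M [ 0.02 -0.04  0.04] w 0.0513
d/30 now-axes [-0.63  0.05  3.71] target-axes [-0.52  3.72 -0.06] rot rows [15.05 -0.31  0.15]
```

{"fn": "arm_command", "kwargs": {
  "delta_pos": [
    [-0.2,0,0],
    [-0.2,0,0],
    [-0.1,0,0],
    [0,0,0],
    [0,0,0],
    [0,0,0],
    [0,0,0],
    [0,0,0],
    [0,0,0],
    [0,0,0]
  ],
  "rotation": [
    [1,0,0],
    [1,0,0],
    [1,0,0],
    [1,0,0],
    [1,0,0],
    [1,0,0],
    [1,0,0],
    [1,0,0],
    [1,0,0],
    [1,0,0]
  ]
}}

```text
clock: 12.25
position: [0.5422, -0.012, 0.2182]
tool_rot: [-2.284, 1.52, 3.013]
force: [0.2, 0.0, 0.1]
grip_width: 0.0511
```

{"fn": "arm_command", "kwargs": {
  "delta_pos": [
    [0,0,0],
    [0,0,0],
    [0,0,0],
    [0,0,0]
  ],
  "rotation": [
    [1,0,0],
    [1,0,0],
    [0.5,0,0],
    [0,0,0]
  ]
}}

```text
clock: 12.65
position: [0.5402, -0.0119, 0.2135]
tool_rot: [-1.959, 1.513, 3.062]
force: [-0.0, 0.6, -0.5]
grip_width: 0.0512
```

```bash
python3 -c "
from h import *
plan([.6575,.001,.215],5.5)"
```

```text
t 12.65 pos [ 0.5402 -0.0119  0.2135] jaw yaw 17.76 F [-0.   0.6 -0.5] M [-0.02 -0.08 -0.  ] w 0.0512
d/30 now-axes [-0.27  3.85  0.78] target-axes [-0.05  3.93 -0.05] rot rows [ 2.04 -0.15  0.53]
```

{"fn": "arm_command", "kwargs": {
  "delta_pos": [
    [0,0.3,0],
    [0,0.5,0],
    [0,0.7,0],
    [0,0.7,0],
    [0,0.7,0],
    [0,0.5,0],
    [0,0.2,0],
    [0,0,0],
    [0,0,0]
  ],
  "rotation": [
    [0.7,-0.1,0.25],
    [0.7,-0.05,0.25],
    [0.6,0,0],
    [0,0,0],
    [0,0,0],
    [0,0,0],
    [0,0,0],
    [0,0,0],
    [0,0,0]
  ]
}}

```text
clock: 13.55
position: [0.6468, 0.0043, 0.2048]
tool_rot: [-1.621, 1.559, -3.085]
force: [0.5, -0.6, -0.2]
grip_width: 0.0511
```

```bash
python3 -c "
from h import *
plan([.6575,.001,.154],5.5)
w,p=snap('wrist','w4')
for X in([.6575,.001,.166],[.654,.037,.162],[.661,-.035,.162]): print(proj(p,X))
"
```

```text
t 13.55 pos [0.6468 0.0043 0.2048] jaw yaw 6.13 F [ 0.5 -0.6 -0.2] M [-0.   -0.02 -0.02] w 0.0511
d/30 now-axes [1.69 0.36 0.15] target-axes [1.69 0.34 0.15] rot rows [ 0.1  -0.01  0.12]
[273.41460586 243.54843492]
[274.98921022 181.06454995]
[271.4998127  292.86931234]
```

View pics/w4.png

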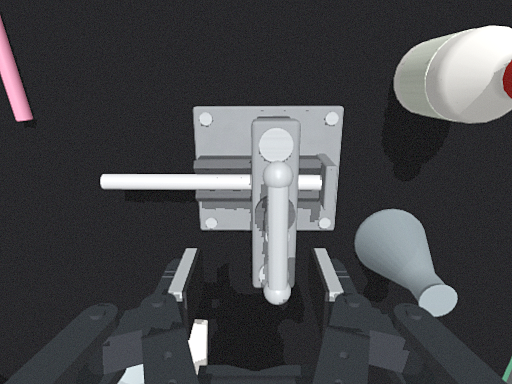

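The wrist view shows the tube's far end touching the stop plate (column ~321) and the handle balls at (277,175) and (277,294). I'll refine the handle position.

```bash
python3 -c "
from h import *
w,p=load('w4')
A,B=plane(p,277,175,.160),plane(p,277,293,.160); print(A,B,np.linalg.norm(A-B),(A+B)/2,np.degrees(np.arctan2(*(A-B)[[1,0]])))
pt=load('top0')[1]
print(tri(ray(p,277,175),ray(pt,160+451/4,120+131/4)),tri(ray(p,277,293),ray(pt,160+571/4,120+114/4)))
c=(A+B)/2; c[2]=.154; plan(c,np.degrees(np.arctan2(*(A-B)[[1,0]]))-90)
"
```

```text
[0.65482586 0.0400114  0.16      ] [ 0.66468755 -0.03610496  0.16      ] 0.07675254722725063 [0.65975671 0.00195322 0.16      ] 97.38216443059792
(array([0.65586097, 0.0375609 , 0.15162833]), np.float64(0.000752872873465006)) (array([ 0.66382658, -0.03644971,  0.15901931]), np.float64(0.002022003220687779))
t 13.6 pos [0.6468 0.0043 0.2049] jaw yaw 6.12 F [-0.4  0.   0.1] M [ 0.05  0.03 -0.1 ] w 0.051
d/30 now-axes [1.69 0.44 0.13] target-axes [1.7  0.42 0.13] rot rows [-0.21 -0.01  0.12]
```

{"fn": "arm_command", "kwargs": {
  "delta_pos": [
    [0,0.2,0.05],
    [0,0.2,0.1],
    [0.3,0,0],
    [0.5,0,0],
    [0.5,0,0],
    [0.25,0,0],
    [0,0,0],
    [0,0,0]
  ],
  "rotation": [
    [-0.1,0,0.1],
    [0,0,0],
    [0,0,0],
    [0,0,0],
    [0,0,0],
    [0,0,0],
    [0,0,0],
    [0,0,0]
  ]
}}

```text
clock: 14.4
position: [0.6584, 0.0005, 0.1535]
tool_rot: [-1.894, 1.568, 2.937]
force: [-0.1, -0.0, -0.5]
grip_width: 0.0514
```

```bash
python3 -c "
from h import *
plan([.659,.0013,.154],6.5); print(monitor.observe()['qpos'].round(2))"
```

```text
t 14.4 pos [6.584e-01 5.000e-04 1.535e-01] jaw yaw 6.77 F [-0.1 -0.  -0.5] M [-0.03 -0.03  0.05] w 0.0514
d/30 now-axes [-0.02  0.02 -0.03] target-axes [-0.02  0.02 -0.03] rot rows [ 0.05 -0.01  0.02]
[-0.2   0.68  0.17  1.59 -0.14  0.88  0.14]
```

{"fn": "arm_command", "kwargs": {
  "delta_pos": [
    [0,0,0],
    [0,0,0],
    [0,0,0],
    [0,0,0],
    [0,0,0]
  ],
  "rotation": [
    [0,0,0],
    [0,0,0],
    [0,0,0],
    [0,0,0],
    [0,0,0]
  ],
  "gripper": 1,
  "grip_force": 60
}}

```text
clock: 14.9
position: [0.6596, 0.0006, 0.1548]
tool_rot: [2.104, 1.57, 0.651]
force: [2.6, 0.2, -4.9]
grip_width: 0.0115
```

```bash
cat > st.py <<'E'
from h import *
s=monitor.observe(); R=RR(s['tool_rot']); y=np.degrees(np.arctan2(R[1,1],R[0,1]))
print('t',round(s['clock'],2),'pos',s['position'].round(4),'yaw',y.round(1),'tilt',np.degrees(np.arccos(-R[2,0])).round(1),'F',s['force'].round(1),'M',s['moment'].round(2),'w',round(s['grip_width'],4),'q7',s['qpos'][6].round(2))
E
python3 st.py
```

```text
t 14.9 pos [6.596e-01 6.000e-04 1.548e-01] yaw 6.8 tilt 0.1 F [ 2.6  0.2 -4.9] M [-0.06 -0.31 -0.03] w 0.0115 q7 0.14
```

{"fn": "arm_command", "kwargs": {
  "delta_pos": [
    [0,0,0],
    [0,0,0],
    [0,0,0],
    [0,0,0],
    [0,0,0],
    [0,0,0]
  ],
  "rotation": [
    [0.3,0,0],
    [0.6,0,0],
    [0.7,0,0],
    [0.7,0,0],
    [0.7,0,0],
    [0.7,0,0]
  ]
}}

```text
clock: 15.5
position: [0.6585, 0.0007, 0.1548]
tool_rot: [-2.013, 1.569, 2.409]
force: [-0.7, -0.5, -4.1]
grip_width: 0.0113
```

```bash
python3 st.py; python3 -c "
from h import *
plan([.659,.0008,.154],6.5)"
```

```text
t 15.5 pos [0.6585 0.0007 0.1548] yaw -16.6 tilt 0.1 F [-0.7 -0.5 -4.1] M [-0.01  0.1   0.17] w 0.0113 q7 -0.19
t 15.5 pos [0.6585 0.0007 0.1548] jaw yaw -16.65 F [-0.7 -0.5 -4.1] M [-0.01  0.1   0.17] w 0.0113
d/30 now-axes [ 0.03  0.02 -0.01] target-axes [ 0.03  0.02 -0.  ] rot rows [-3.86 -0.01  0.01]
```

{"fn": "arm_command", "kwargs": {
  "delta_pos": [
    [0,0,0],
    [0,0,0],
    [0,0,0],
    [0,0,0],
    [0,0,0],
    [0,0,0],
    [0,0,0],
    [0,0,0],
    [0,0,0],
    [0,0,0]
  ],
  "rotation": [
    [0.9,0,0],
    [0.9,0,0],
    [0.9,0,0],
    [0.9,0,0],
    [0.9,0,0],
    [0.9,0,0],
    [0.9,0,0],
    [0.9,0,0],
    [0.8,0,0],
    [0.6,0,0]
  ]
}}

```text
clock: 16.5
position: [0.6566, 0.0026, 0.1548]
tool_rot: [-0.9, 1.565, 2.568]
force: [1.3, -0.8, -5.7]
grip_width: 0.0112
```

```bash
python3 st.py
```

```text
t 16.5 pos [0.6566 0.0026 0.1548] yaw -71.3 tilt 0.3 F [ 1.3 -0.8 -5.7] M [-0.18 -0.27  0.16] w 0.0112 q7 -0.97
```

{"fn": "arm_command", "kwargs": {
  "delta_pos": [
    [0,0,0],
    [0,0,0]
  ],
  "rotation": [
    [0.6,0,0],
    [0.6,0,0]
  ]
}}

```text
clock: 16.7
position: [0.6565, 0.003, 0.1548]
tool_rot: [-0.793, 1.565, 2.542]
force: [-0.1, -0.7, -5.5]
grip_width: 0.0113
```

```bash
python3 st.py
```

```text
t 16.7 pos [0.6565 0.003  0.1548] yaw -78.9 tilt 0.4 F [-0.1 -0.7 -5.5] M [-0.09 -0.28  0.16] w 0.0113 q7 -1.08
```

{"fn": "arm_command", "kwargs": {
  "delta_pos": [
    [0,0,0],
    [0,0,0],
    [0,0,0]
  ],
  "rotation": [
    [0.6,0,0],
    [0.6,0,0],
    [0.6,0,0]
  ]
}}

```text
clock: 17.0
position: [0.6564, 0.0035, 0.1548]
tool_rot: [-0.669, 1.564, 2.465]
force: [0.5, -1.4, -4.9]
grip_width: 0.0116
```

```bash
python3 st.py
```

```text
t 17.0 pos [0.6564 0.0035 0.1548] yaw -90.4 tilt 0.4 F [ 0.5 -1.4 -4.9] M [-0.08 -0.3   0.12] w 0.0116 q7 -1.25
```

{"fn": "arm_command", "kwargs": {
  "delta_pos": [
    [0,0,0],
    [0,0,0],
    [0,0,0]
  ],
  "rotation": [
    [0.6,0,0],
    [0.6,0,0],
    [0.6,0,0]
  ]
}}

```text
clock: 17.3
position: [0.6565, 0.0042, 0.1548]
tool_rot: [-0.57, 1.564, 2.363]
force: [0.7, -0.7, -6.6]
grip_width: 0.0115
```

```bash
python3 st.py
```

```text
t 17.3 pos [0.6565 0.0042 0.1548] yaw -101.9 tilt 0.4 F [ 0.7 -0.7 -6.6] M [-0.11 -0.43  0.15] w 0.0115 q7 -1.41
```

{"fn": "arm_command", "kwargs": {
  "delta_pos": [
    [0,0,0],
    [0,0,0],
    [0,0,0]
  ],
  "rotation": [
    [0.6,0,0],
    [0.6,0,0],
    [0.6,0,0]
  ]
}}

```text
clock: 17.6
position: [0.6566, 0.0047, 0.1548]
tool_rot: [-0.466, 1.564, 2.267]
force: [1.8, -1.3, -6.3]
grip_width: 0.0115
```

```bash
python3 st.py
```

```text
t 17.6 pos [0.6566 0.0047 0.1548] yaw -113.4 tilt 0.4 F [ 1.8 -1.3 -6.3] M [-0.23 -0.45  0.26] w 0.0115 q7 -1.58
```

{"fn": "arm_command", "kwargs": {
  "delta_pos": [
    [0,0,0],
    [0,0,0],
    [0,0,0]
  ],
  "rotation": [
    [0.6,0,0],
    [0.6,0,0],
    [0.6,0,0]
  ]
}}

```text
clock: 17.9
position: [0.6569, 0.0052, 0.1548]
tool_rot: [-0.401, 1.565, 2.132]
force: [1.8, -1.5, -5.7]
grip_width: 0.0118
```

```bash
python3 st.py
```

```text
t 17.9 pos [0.6569 0.0052 0.1548] yaw -124.8 tilt 0.4 F [ 1.8 -1.5 -5.7] M [-0.28 -0.5   0.32] w 0.0118 q7 -1.74
```

{"fn": "arm_command", "kwargs": {
  "delta_pos": [
    [0,0,0]
  ],
  "rotation": [
    [0.6,0,0]
  ]
}}

```text
clock: 18.0
position: [0.657, 0.0054, 0.1548]
tool_rot: [-0.37, 1.565, 2.097]
force: [1.4, -2.4, -7.1]
grip_width: 0.0115
```

```bash
python3 st.py
```

```text
t 18.0 pos [0.657  0.0054 0.1548] yaw -128.6 tilt 0.3 F [ 1.4 -2.4 -7.1] M [-0.3  -0.58  0.4 ] w 0.0115 q7 -1.8
```

The resistance rose from 0.15 to 0.40 N m, about 0.4 rad past contact or roughly 45 N. I'll stop there and release.

{"fn": "arm_command", "kwargs": {
  "delta_pos": [
    [0,0,0],
    [0,0,0],
    [0,0,0],
    [0,0,0],
    [0,0,0]
  ],
  "rotation": [
    [0,0,0],
    [0,0,0],
    [0,0,0],
    [0,0,0],
    [0,0,0]
  ],
  "gripper": -0.2
}}

```text
clock: 18.5
position: [0.6574, 0.006, 0.1558]
tool_rot: [-0.619, 1.564, 1.849]
force: [-0.9, -0.6, 0.3]
grip_width: 0.0512
```

{"fn": "arm_command", "kwargs": {
  "delta_pos": [
    [-0.3,0,0],
    [-0.6,0,0],
    [-0.8,0,0],
    [-0.8,0,0],
    [-0.8,0,0],
    [-0.8,0,0],
    [-0.4,0,0],
    [0,0,0],
    [0,0,0]
  ],
  "rotation": [
    [0,0,0],
    [0,0,0],
    [0,0,0],
    [0,0,0],
    [0,0,0],
    [0,0,0],
    [0,0,0],
    [0,0,0],
    [0,0,0]
  ]
}}

```text
clock: 19.4
position: [0.6571, 0.0041, 0.2996]
tool_rot: [-0.762, 1.564, 1.706]
force: [-0.2, -0.7, 0.1]
grip_width: 0.0514
```

```bash
python3 st.py; python3 - <<'E'
from h import *
w,p=snap('wrist','w5'); d,ps=snap('side','side5')
b=cv2.resize(d[120:276,200:370],(419,384))
cv2.imwrite('pics/c6.png',cv2.resize(np.hstack([w,b]),(800,330))[:,:,::-1])
E
```

```text
t 19.4 pos [0.6571 0.0041 0.2996] yaw -128.6 tilt 0.4 F [-0.2 -0.7  0.1] M [-0.04 -0.01 -0.02] w 0.0514 q7 -1.89
```

View pics/c6.png

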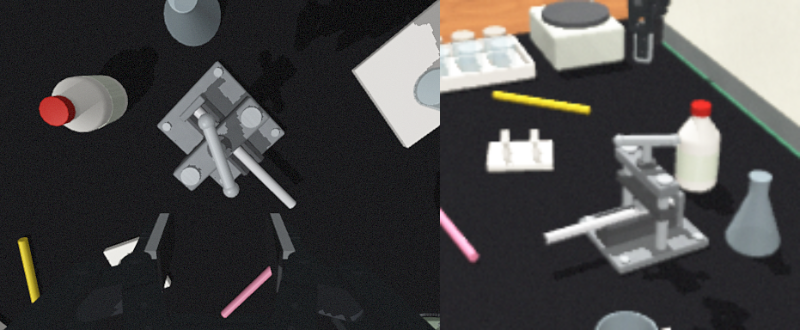

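The tube lies in the groove under the lowered jaw, the handle has turned, the bystanders are untouched and the gripper is clear. I'll check the near end once more and hand in.

```bash
python3 - <<'E'
from h import *
w,p=load('w5'); k=931/800; a=np.radians(5.7); u=np.array([np.cos(a),np.sin(a),0]); n=np.array([-u[1],u[0],0])
X=plane(p,293*k,206*k,.047)-[.656,0,0]; print('near end vise x,y',X@u,X@n)
print(bot.job_done())
E
```

```text
near end vise x,y -0.15392705624640665 0.0010274249683270699
the job is handed in; nothing more can be done
None
```

The aluminium tube is in the vise groove against the end stop and clamped. Everything is let go, and the job was handed in at about 19.5 s on the robot's clock.

- **Placing:** I took the tube off the rack, slid it level under the jaw to the stop, and released it. The push against the stop read about 52 N along the groove, with almost no further travel.
- **Clamping:** I turned the T-handle clockwise about 135°. The torque rose from a steady 0.15 N m to 0.40 N m, about 0.4 rad past contact. By the figures given, that is 45–50 N before release and about 30 N after. The clamping force itself was not measured.
- **Last checks:** The near end of the tube is at vise x −154 mm (−155 expected) and 1 mm off the groove axis. The wrist force is near zero, the gripper is clear of everything, and the bottle, flask and beaker look undisturbed.
- **Readings that disagreed:**
  - One wrist picture suggested the tube drooped 30° in the grip; the side and top views showed it level, with its far end only hidden by the gripper.
  - The finger opening read about 12 mm on the 14 mm tube.
  - The handle hid the stop in the final picture, so contact there rests on the near-end position and on an earlier picture, taken after I let go of the tube and before clamping, that showed it touching.

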